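# Shift the polishing lathe into third

## Robot

A 6-joint arm with a two-finger parallel gripper is mounted at the origin on the work surface. World frame = base frame: x ahead of the robot, y to its left, z up, the work surface at z = 0. Lengths are in mm, angles in rad, forces in N, time in s.
With the tool pointing down it reaches from about 400 to 925 mm from the base axis. Payload 12.5 kg.
Tool frame: the origin (TCP) lies midway between the tips of the shut fingers; the grasp point (between the pads) lies 19 mm behind it; z points along the fingers, y is the direction in which the jaws open and shut (so a half turn about z gives the same grasp; the last joint's range is limited). The gripper opens to 95 mm and grips with 3 to 60 N. Pads are 20 mm wide; open, the fingers measure 119 mm over their backs; the gripper's body (75 mm by 180 mm) begins 59 mm behind the grasp point.
Start: joints at [-1.238, 0.491, 1.559, -0, 1.092, -0.106], TCP at [265.558, -565.797, 214.661] pointing down, gripper open.
Joint ranges: [-3.1, 3.1], [-0.84, 2.19], [0.05, 2.79], [-1.13, 4.28], [0.06, 2.93], [-2.69, 2.69]. Speed limits (rad/s): [2.22, 2.22, 2.79, 3.14, 3.14, 3.14].

## Interface

Orientations are given as [roll, pitch, yaw] about the fixed x, y, z axes, in that order (R = Rz(yaw) Ry(pitch) Rx(roll)).
In Python, from cell import env gives the robot as it stands.
- The arm moves only by the tool arm_command, never from a script. Its argument "steps" is a list of rows, each an object of numbers: "dx", "dy", "dz": the shift along the tool's x, y, z as a fraction of full scale; "rx", "ry", "rz": the turn, a rotation vector about the tool's x, y, z as a fraction of full scale; "claw": the gripper command: -1 is fully open, 1 is shut, values between are in proportion. In form: [{"dx": .., "dy": .., "dz": .., "rx": .., "ry": .., "rz": .., "claw": ..}, ...]. A call has 1 to 10 rows; each row shifts and turns the pose as measured when the row begins, along the tool's axes as they then stand; what a row does not reach is not made up. Full scale, the value 1, is 0.8 m for a shift and 90 degrees for a turn. A row lasts 1/8 s, in which the tool goes at most 62.5 mm and 10.7 degrees, less where a joint would pass 70% of its speed; a pose out of reach is approached as far as the arm can. A call with a number of a shift or a turn outside -1 to 1 is refused whole. A call with a gripper value outside its range is refused whole. The fingers move at their own pace and stop on an object; the grip force is fixed at half the most. Time passes only in rows, so rows that do not move let the fingers close. It gives the time, the measured TCP pose, the force and the opening at its end, in the units of the state.
- env.state(): the state, without advancing time (a new reading comes with each control period).
- env.read_camera(name): name is "side" or "top"; returns (picture, depth): 400x640x3 uint8, red, green, blue; 400x640 float32, mm along the optical axis (not along the pixel's ray), 0 where there is no reading.
- env.get_calibration(name): a dict with "vfov" (degrees; the focal length in pixels is half the picture's height over the tangent of half this angle, whatever the lens; pixels are square), "cx", "cy" (the principal point, pixels), "xyz" and "attitude" of the camera in the world. Camera axes: x right, y up, looking along -z (the intrinsics and any distortion apply to the point x, -y, -z); pixel columns grow to the right and rows downward; lengths in mm; the calibration is good to about 2 mm. A picture is of the moment at which its call begins. get_calibration takes no time and is no camera call.
- env.job_done(): hands the job in, once; it reports no verdict.
The state is a dict: "t": time; "joints": joint angles; "qvel": joint speeds; "tau": joint torques, N m; "eef_pos": TCP position; "tcp_rot": TCP orientation; "ft_force": force on the tool from outside, world axes, zero at the start; "moment": the same for the moment, N m; "opening": opening from 0.0 (shut) to 1.0 (fully open).
Only numpy, scipy, OpenCV 4.12 (cv2) and the standard library are available. Lean on these libraries where they do the work, as an engineer would, in place of code of your own. Each camera call takes 0.05 s, during which the arm holds its last target.

## Task

The polishing lathe's red-knobbed gear lever stands somewhere in the left-hand slots of its H gate (left as seen from the robot's side, facing the motor). Without gripping it, push it gently with the fingertips into neutral, across the gate to the right, and then forward, towards the motor, fully home into third (the slot marked with three white dots on green), without running it back into fourth on the way. Then let go of it, and leave the jars and tools around it undisturbed.

Things in the scene. Friction and masses are not known exactly. Their poses are not given: they have to be found in the camera images.
- drive: bench polishing lathe, fixed, but its place and yaw differ from run to run. Origin: centre of the underside of its grey gear case, on the table; x points forward (from case to motor), y left, z up. Case 220 x 200 x 88 mm high, with a steel gate plate 126 x 120 mm on it. Motor at x = 128 to 234 mm, up to 126 mm high, along y, with a wheel on each spindle, out to y = +-210 mm.
- gate (a point): centre of the H gate, on top of the steel plate, 102 mm above the table; axes as the lathe's. Slots along x at y = +15 and -15 mm, each x = -30 to +30 mm, 15 mm wide, joined by a crossbar (neutral) along y, 20 mm wide, with rounded corners. First is left forward (1 black dot), second left back (2), third right forward (3 white dots on green), fourth right back (4).
- lever_side (a joint): sideways swing of the lever about the lathe's x axis, rad: -0.227 left stop, 0 upright, +0.227 right stop. The gate blocks its 10 mm shaft: it crosses only near lever_fwd = 0 (within about 0.06), and lever_fwd moves freely only with lever_side beyond about +-0.165. No spring: friction keeps it where it is left; 1.5 to 3 N at the knob moves it. It starts at the left, -0.215 to -0.18.
- lever_fwd (a joint): fore-and-aft swing of the gear lever about its crosswise axis, rad: 0 neutral, +0.30 fully forward (stop), -0.30 fully back (stop). It starts anywhere from -0.28 to +0.28 in the left-hand slots. Both axes cross on the case's z axis, 20 mm above the table.
- knob (a point): centre of the lever's red ball knob, 32 mm in diameter, 165 mm from the pivot (185 mm above the table when upright, about 175 mm at the slots' ends), on a 10 mm steel shaft. Each 0.1 rad moves it about 16 mm. Within 100 mm of the gate's centre nothing else stands higher than 125 mm above the table.
- third_slot (a point): middle of the forward end of the third slot, on the top of the gate plate: where the shaft passes through the plate when third is fully home.
- case_jar: small clear jar, white lid, 33 mm diameter, 32 mm high, on the near left corner of the gear case's top (88 mm above the table); stands loose; leave it where it is. Origin: centre of its underside, z up. 
- jar_a: clear jar, white lid, 43 mm diameter, 42 mm high, on the table in front of the case; stands loose; leave it where it is. Origin: centre of its underside, z up. 
- jar_b: clear jar like the other one, 43 mm diameter, 42 mm high, on the table in front of the case; stands loose; leave it where it is. Origin: centre of its underside, z up. 
- oil_bottle: amber bottle, black cap, 44 mm diameter, 100 mm high, to the left; stands loose; leave it where it is. Origin: centre of its underside, z up. 
- felt_cone: off-white felt polishing cone, 34 mm diameter at its foot, 58 mm high, left of the case; stands loose; leave it where it is. Origin: centre of its underside, z up. 
- bench_hammer: brass hammer with handle, 200 mm long, lying on the table to the right; leave it where it is. Its x axis runs along the handle to the head.
- ring_clamp: wooden ring clamp, 30 x 22 x 75 mm high, standing on the table right of the case; stands loose; leave it where it is. Origin: centre of its underside, z up. 

How it is judged:
By the outcome, as a careful person would: the job done as asked, in the order asked, and still so for the second after the job is handed in, with the robot touching nothing.
It also fails if it takes over 64 s, if anything falls off the work surface, if the arm or the gripper's body presses on something with over 40 N, if the wrist force passes 120 N, or if a joint passes its speed limit or range.

## Working session

There is one attempt and no reset: what is moved stays moved. The work goes in short steps, Python scripts to look and compute and a tool call to move; the robot and the scene stay as the last step left them, time stands still between calls to the robot, and variables do not carry over. Pictures are saved under pics/ and viewed, and the job is handed in when it is done.

Besides the shell and the picture viewer there is one more tool, called after "Emit:" as name(argument=value, ...) on one line, values as JSON. arm_command: Moves the arm, as the interface text tells. Its arguments: {"type":"object","properties":{"steps":{"type":"array","items":{"type":"object","properties":{"dx":{"type":"number"},"dy":{"type":"number"},"dz":{"type":"number"},"rx":{"type":"number"},"ry":{"type":"number"},"rz":{"type":"number"},"claw":{"type":"number"}}}}},"required":["steps"]}

```bash
mkdir -p pics; ls
cat > h.py <<'E'
import numpy as np, cv2
from cell import env
from scipy.spatial.transform import Rotation as R
def cal(n):
    c=env.get_calibration(n); return c
def world(n,u,v,d):
    c=cal(n); f=200/np.tan(np.radians(c['vfov'])/2)
    u=np.asarray(u,float);v=np.asarray(v,float)
    p=np.stack([(u-c['cx'])/f*d,-(v-c['cy'])/f*d,-d*np.ones_like(u)],-1)
    return p@R.from_euler('xyz',c['attitude']).as_matrix().T+np.array(c['xyz'])
E
python3 - <<'E'
from h import *
for n in('side','top'):
    print(cal(n)); p,d=env.read_camera(n)
    cv2.imwrite(f'pics/{n}0.png',p[:,:,::-1]); np.savez(f'{n}0.npz',p=p,d=d)
print(env.state())
E
```

```text
pics
{'vfov': 56.7846367487751, 'cx': 317.28991044287494, 'cy': 197.56267987657952, 'xyz': array([380.83187526, 768.29254305, 793.06593799]), 'attitude': array([ 0.86791281,  0.00731134, -2.99637657])}
{'vfov': 50.16919206670794, 'cx': 323.3841616028144, 'cy': 201.34856831102013, 'xyz': array([ 2.88800433e+02, -1.38793859e+00,  1.44023600e+03]), 'attitude': array([ 0.147701  ,  0.0073494 , -1.58315195])}
{'t': 0.1, 'joints': array([-1.23760558e+00,  4.91510328e-01,  1.55939475e+00,  9.84867948e-06,
        1.09167097e+00, -1.05595261e-01]), 'qvel': array([ 0.00095944, -0.00110999, -0.00231298,  0.00021523,  0.00011035,
        0.00052838]), 'tau': array([ 3.15387289e-03, -6.13624620e+01, -2.58603698e+01,  6.94375299e-02,
        4.69968875e-02, -7.30977058e-05]), 'eef_pos': array([ 265.48197224, -565.58143986,  214.1111631 ]), 'tcp_rot': array([-3.14061566e+00, -1.12335260e-04,  4.38781409e-01]), 'ft_force': array([ 0.06259431, -0.33716789, -0.35382162]), 'moment': array([0.00207778, 0.02743065, 0.02703738]), 'opening': 0.9968998566480297}
```

View pics/side0.png

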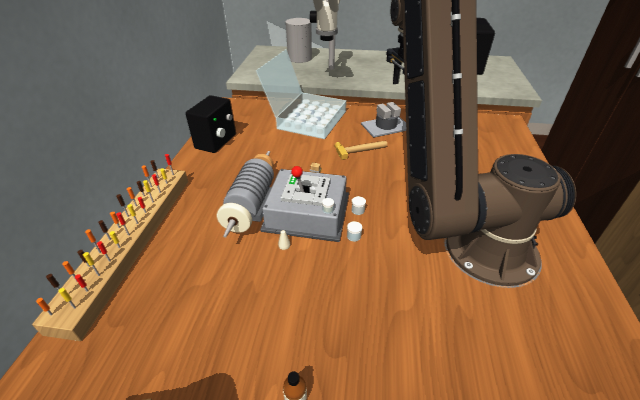

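View pics/top0.png

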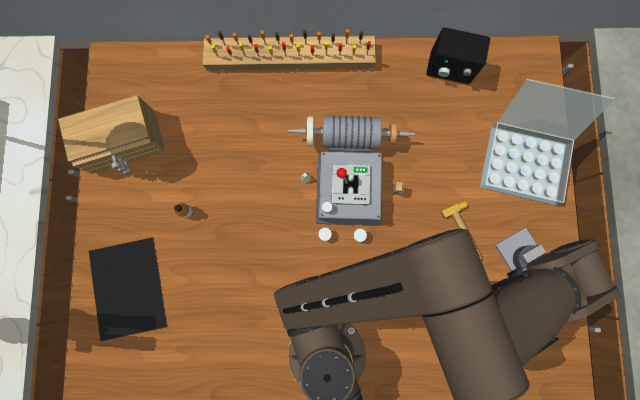

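The side picture shows the red knob at (297,171). In the top picture it is at (342,173), at the left and forward in the gate, so the lever is in first. Next I measure the lathe pose and the knob.

Run:
```python
from h import *
for n in('top','side'):
    z=np.load(n+'0.npz'); p=z['p'].astype(int); d=z['d']
    v,u=np.mgrid[:400,:640]; P=world(n,u,v,d)
    print(n,'table z',[P[a][2].round(1) for a in ([(300,230),(150,250)] if n=='top' else [(300,200),(250,250)])])
    win=(P[...,0]>300)&(P[...,0]<800)&(abs(P[...,1]+50)<220)&(d>0)
    red=(p[...,0]>150)&(p[...,1]<60)&(p[...,2]<60)&win&(P[...,2]>120)
    K=P[red]; print('knob px',red.sum(),'mean',K.mean(0).round(1),'max',K.max(0).round(1),'min',K.min(0).round(1))
    # sphere fit r=16
    from scipy.optimize import least_squares
    s=least_squares(lambda c:np.linalg.norm(K-c,axis=1)-16,K.mean(0)-[0,0,8],loss='soft_l1'); print('knob c',s.x.round(1),np.std(s.fun).round(2))
    for lo,hi,name in((82,94,'case'),(98,106,'plate')):
        m=win&(P[...,2]>lo)&(P[...,2]<hi)
        m=cv2.morphologyEx(m.astype(np.uint8),cv2.MORPH_OPEN,np.ones((2,2)))>0
        nl,lab,st,_=cv2.connectedComponentsWithStats(m.astype(np.uint8))
        k=1+st[1:,4].argmax(); Q=P[lab==k]
        r=cv2.minAreaRect(Q[:,:2].astype(np.float32)); print(name,len(Q),r,'z',np.median(Q[:,2]))
    if n=='top':
        a=z['p'][130:260,270:420]; cv2.imwrite('pics/topc.png',cv2.resize(a[:,:,::-1],None,fx=5,fy=4.6,interpolation=2)[:598])
    else:
        a=z['p'][140:260,210:370]; cv2.imwrite('pics/sidec.png',cv2.resize(a[:,:,::-1],None,fx=5,fy=5,interpolation=2))
```

```text
top table z [np.float64(7.1), np.float64(-1.8)]
knob px 67 mean [561.4 -48.3 192.3] max [576.3 -36.2 199.9] min [547.9 -60.3 184.5]
knob c [561.8 -48.6 180.2] 2.01
case 2406 ((469.07818603515625, -86.98987579345703), (210.3052978515625, 366.4898986816406), 87.93518829345703) z 87.74005634631192
plate 747 ((446.25, -77.09992980957031), (122.72154235839844, 327.1544494628906), 84.88069152832031) z 101.56748973230242
side table z [np.float64(0.4), np.float64(3.9)]
knob px 80 mean [562.1 -41.3 189.6] max [574.7 -29.6 198.8] min [549.8 -56.4 178.7]
knob c [563.7 -50.  181.3] 1.55
case 1795 ((522.831298828125, 250.97906494140625), (231.77911376953125, 1047.56201171875), 2.8732738494873047) z 88.46779964009897
plate 897 ((499.1856689453125, 317.01690673828125), (138.552490234375, 922.7307739257812), 6.15626335144043) z 102.50133945681227
```

View pics/topc.png

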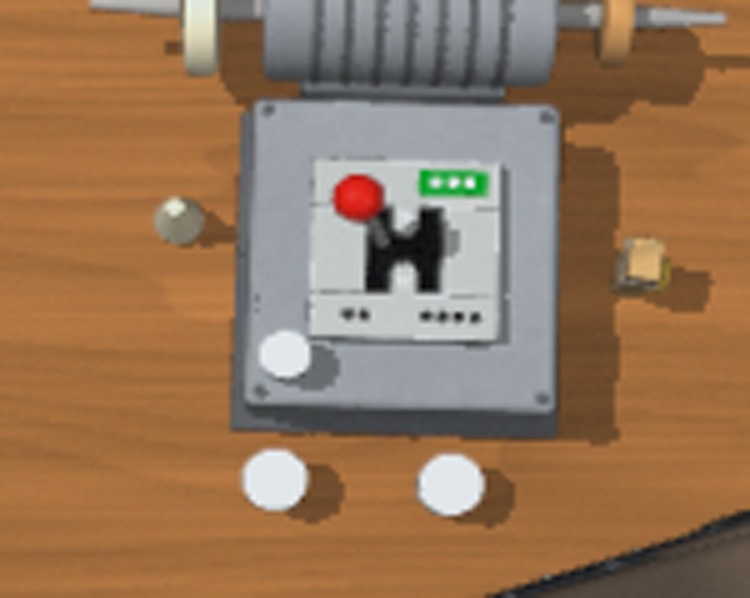

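View pics/sidec.png

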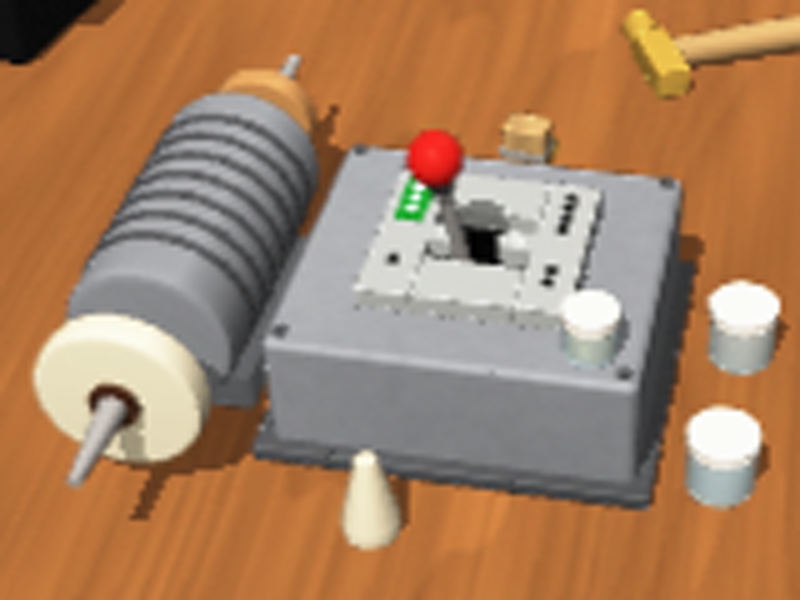

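The crops show the lever in the left slot, well forward. I still need the case and plate rectangles, this time fitted without clutter.

Run:
```python
from h import *
for n in('top','side'):
    z=np.load(n+'0.npz'); p=z['p'].astype(int); d=z['d']
    v,u=np.mgrid[:400,:640]; P=world(n,u,v,d)
    win=(P[...,0]>400)&(P[...,0]<645)&(abs(P[...,1]+75)<140)&(d>0)
    hsvv=p.max(-1)-p.min(-1)
    for lo,hi,name in((84,92,'case'),(98.5,105.5,'plate')):
        m=win&(P[...,2]>lo)&(P[...,2]<hi)&(hsvv<30)
        if name=='case': m=win&(P[...,2]>lo)&(hsvv<40)
        nl,lab,st,_=cv2.connectedComponentsWithStats(m.astype(np.uint8),connectivity=4)
        k=1+st[1:,4].argmax(); Q=P[lab==k]
        if name=='case': Q=Q[Q[:,2]<94]
        # project px to exact height plane
        r=cv2.minAreaRect(Q[:,:2].astype(np.float32)); print(n,name,len(Q),np.round(r[0],1),np.round(r[1],1),round(r[2],2),'z',np.median(Q[:,2]).round(1),Q.min(0).round(),Q.max(0).round())
# pixel features in top view, ray to plane
def ray(n,u,v,zz):
    a=world(n,u,v,1.); c=np.array(cal(n)['xyz']); k=(zz-c[2])/(a-c)[...,2]; return c+(a-c)*np.asarray(k)[...,None]
T=lambda x,y:(270+x/5,130+y/4.6)
print('case screws TL TR BL BR')
for x,y in((268,112),(547,118),(261,391),(543,398)): print(ray('top',*T(x,y),88).round(1))
print('plate corners')
for x,y in((315,160),(502,166),(310,335),(497,343)): print(ray('top',*T(x,y),102).round(1))
print('slots: left back, right back, right fwd')
for x,y in((376,290),(430,291),(430,210)): print(ray('top',*T(x,y),102).round(1))
print('green',ray('top',*T(453,184),102).round(1))
print('jars case_jar',ray('top',*T(285,353),120).round(1),ray('top',*T(275,480),42).round(1),ray('top',*T(452,484),42).round(1))
S=lambda x,y:(210+x/5,140+y/5)
print('side screws'); 
for x,y in((280,330),(360,150),(625,373),(670,184)): print(ray('side',*S(x,y),88).round(1))
```

```text
top case 2318 [539.9 -80.6] [199.3 213.2] 88.17 z 88.1 [ 431. -183.   84.] [645.  21.  94.]
top plate 839 [543.3 -81.4] [118.7 124.2] 88.98 z 101.8 [ 481. -142.   99.] [606. -21. 105.]
side case 1712 [539.8 -77.8] [201.7 212.6] 88.87 z 88.7 [ 432. -180.   84.] [645.  24.  94.]
side plate 842 [544.6 -80.3] [124.8 127.3] 88.85 z 102.6 [ 480. -142.   99.] [609. -17. 105.]
case screws TL TR BL BR
[644.7   3.5  88. ]
[ 637.7 -177.7   88. ]
[446.2  10.4  88. ]
[ 439.  -168.9   88. ]
plate corners
[606.2 -26.3 102. ]
[ 600.2 -146.   102. ]
[482.9 -21.2 102. ]
[ 475.8 -139.3  102. ]
slots: left back, right back, right fwd
[513.7 -63.6 102. ]
[512.6 -97.8 102. ]
[569.6 -99.2 102. ]
green [ 587.8 -114.3  102. ]
jars case_jar [468.2  -5.2 120. ] [387.8   2.4  42. ] [ 383.4 -113.3   42. ]
side screws
[647.    2.8  88. ]
[ 639.5 -175.4   88. ]
[446.7  11.7  88. ]
[ 437.6 -166.1   88. ]
```

Estimates:
- **Lathe:** origin at about (542.7, -81.8), yaw about -0.039. The screws, case and plate fits from both cameras agree within about 3 mm.
- **Knob:** about +18.5 forward and +33 left of the gate centre, z 180.5, which matches the 165 mm sphere. That gives lever_fwd ≈ +0.11.

I'll shut the fingers, rise, and turn the tool square to the lathe.

Emit:
arm_command(steps=[{"dz":-0.015,"rz":-0.115,"claw":1},{"dz":-0.015,"rz":-0.115,"claw":1},{"dz":-0.015,"rz":-0.115,"claw":1},{"dz":-0.015,"rz":-0.115,"claw":1},{"dz":-0.015,"rz":-0.115,"claw":1},{"dz":-0.015,"rz":-0.115,"claw":1}])

```text
$.steps[0]: bad value
```

```bash
cat >> h.py <<'E'
O=np.array([542.7,-81.8]); YAW=-0.039
F=np.array([np.cos(YAW),np.sin(YAW)]); L=np.array([-F[1],F[0]])
def plan(f,l,z,yaw=YAW+np.pi/2):
    s=env.state(); p=s['eef_pos']; M=R.from_euler('xyz',s['tcp_rot'])
    q=p[:2]-O; print('t',round(s['t'],2),'lathe f,l,z',(q@F).round(1),(q@L).round(1),p[2].round(1),'rot',np.round(s['tcp_rot'],3),'F',s['ft_force'].round(1),'op',round(s['opening'],2))
    tgt=np.r_[O+f*F+l*L,z]; print('delta frac tool',(M.inv().apply(tgt-p)/800).round(4))
    G=R.from_euler('xyz',[np.pi,0,yaw]); print('rot frac',((M.inv()*G).as_rotvec()/(np.pi/2)).round(4), 'joints',s['joints'].round(2))
E
python3 -c "
from h import *
plan(60,33,262)"
```

```text
t 0.1 lathe f,l,z -258.1 -494.2 214.1 rot [-3.141 -0.     0.439] F [ 0.1 -0.3 -0.4] op 1.0
delta frac tool [ 0.6562 -0.4024 -0.0594]
rot frac [-5.000e-04 -4.000e-04 -6.958e-01] joints [-1.24  0.49  1.56  0.    1.09 -0.11]
```

Emit:
arm_command(steps=[{"dx":0,"dy":0,"dz":-0.015,"rx":0,"ry":0,"rz":-0.115,"claw":1},{"dx":0,"dy":0,"dz":-0.015,"rx":0,"ry":0,"rz":-0.115,"claw":1},{"dx":0,"dy":0,"dz":-0.015,"rx":0,"ry":0,"rz":-0.115,"claw":1},{"dx":0,"dy":0,"dz":-0.015,"rx":0,"ry":0,"rz":-0.115,"claw":1},{"dx":0,"dy":0,"dz":-0.015,"rx":0,"ry":0,"rz":-0.115,"claw":1},{"dx":0,"dy":0,"dz":-0.015,"rx":0,"ry":0,"rz":-0.115,"claw":1}])

```text
t: 0.85
eef_pos: [265.1, -564.6, 284.9]
tcp_rot: [-3.139, -0.007, 1.556]
ft_force: [-0.3, -0.1, -0.0]
opening: 0.43
```

```bash
python3 -c "
from h import *
plan(60,33,270)"
```

```text
t 0.85 lathe f,l,z -258.5 -493.3 284.9 rot [-3.139 -0.007  1.556] F [-0.3 -0.1 -0. ] op 0.43
delta frac tool [0.6477 0.4143 0.0223]
rot frac [-0.0017 -0.0047  0.0157] joints [-1.24  0.43  1.46  0.    1.25 -1.22]
```

Emit:
arm_command(steps=[{"dx":0.06,"dy":0.04,"dz":0,"rx":0,"ry":0,"rz":0.016,"claw":1},{"dx":0.064,"dy":0.041,"dz":0,"rx":0,"ry":0,"rz":0,"claw":1},{"dx":0.064,"dy":0.041,"dz":0,"rx":0,"ry":0,"rz":0,"claw":1},{"dx":0.064,"dy":0.041,"dz":0,"rx":0,"ry":0,"rz":0,"claw":1},{"dx":0.064,"dy":0.041,"dz":0,"rx":0,"ry":0,"rz":0,"claw":1},{"dx":0.064,"dy":0.041,"dz":0,"rx":0,"ry":0,"rz":0,"claw":1},{"dx":0.064,"dy":0.041,"dz":0,"rx":0,"ry":0,"rz":0,"claw":1},{"dx":0.064,"dy":0.041,"dz":0,"rx":0,"ry":0,"rz":0,"claw":1},{"dx":0.06,"dy":0.04,"dz":0,"rx":0,"ry":0,"rz":0,"claw":1},{"dx":0.03,"dy":0.02,"dz":0,"rx":0,"ry":0,"rz":0,"claw":1}])

```text
t: 2.1
eef_pos: [598.5, -84.6, 285.4]
tcp_rot: [-3.136, -0.009, 1.53]
ft_force: [-0.9, -0.2, -0.5]
opening: 0.009
```

```bash
python3 -c "
from h import *
plan(60,33,270)"
```

```text
t 2.1 lathe f,l,z 55.9 -0.6 285.4 rot [-3.136 -0.009  1.53 ] F [-0.9 -0.2 -0.5] op 0.01
delta frac tool [0.0418 0.0052 0.0196]
rot frac [-0.0033 -0.0055 -0.0009] joints [-0.25  0.4   1.51  0.01  1.23 -0.22]
```

Emit:
arm_command(steps=[{"dx":0.042,"dy":0.008,"dz":0.02,"rx":-0.003,"ry":-0.005,"rz":0,"claw":1},{"dx":0,"dy":0,"dz":0.03,"rx":0,"ry":0,"rz":0,"claw":1},{"dx":0,"dy":0,"dz":0,"rx":0,"ry":0,"rz":0,"claw":1}])

```text
t: 2.48
eef_pos: [607.1, -47.3, 243.7]
tcp_rot: [-3.14, -0.001, 1.534]
ft_force: [-0.1, -0.6, 0.5]
opening: 0.004
```

Run:
```python
from h import *
plan(62,33,164)
for n in('side','top'):
    p,d=env.read_camera(n); a=p[100:260,200:400] if n=='side' else p[100:240,250:430]
    cv2.imwrite(f'pics/{n}1.png',cv2.resize(a[:,:,::-1],None,fx=4,fy=3.7 if n=='side' else 4,interpolation=2))
```

```text
t 2.48 lathe f,l,z 63.0 37.0 243.7 rot [-3.140e+00 -1.000e-03  1.534e+00] F [-0.1 -0.6  0.5] op 0.0
delta frac tool [-0.0051 -0.0011  0.0996]
rot frac [-0.0012 -0.0006  0.0014] joints [-0.19  0.44  1.56  0.    1.14 -0.15]
```

View pics/side1.png

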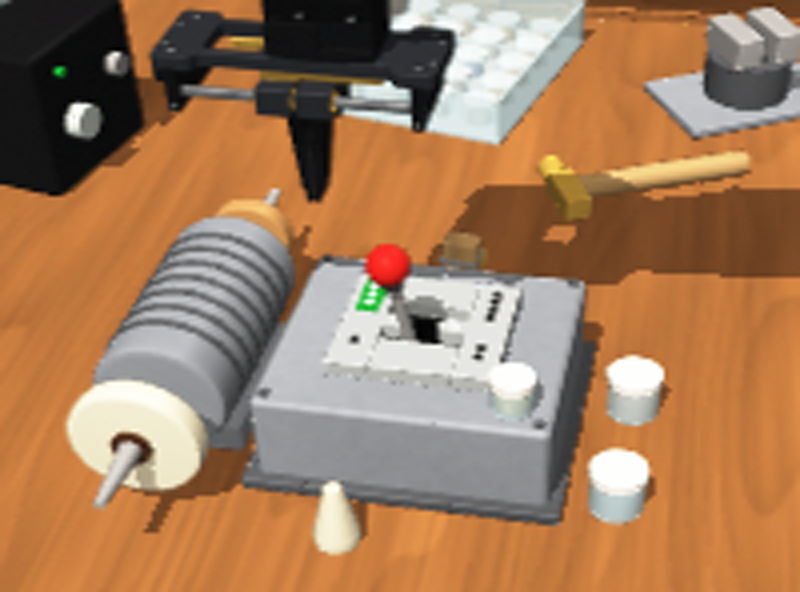

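View pics/top1.png

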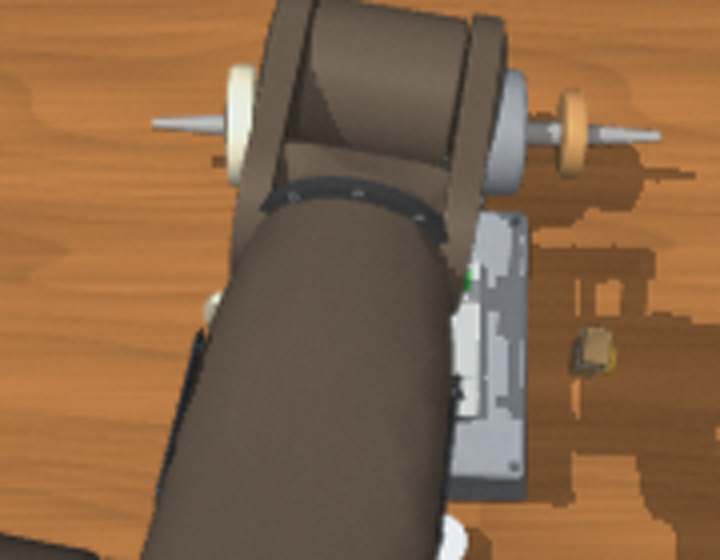

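The side camera shows the shut fingers at (315,190 in the crop), in front of the knob at (388,265). The tips are tapered and slimmer than I assumed, and the top view is blocked by the arm. I'll go down next.

Emit:
arm_command(steps=[{"dx":-0.005,"dy":0,"dz":0.04,"rx":0,"ry":0,"rz":0,"claw":1},{"dx":0,"dy":0,"dz":0.04,"rx":0,"ry":0,"rz":0,"claw":1},{"dx":0,"dy":0,"dz":0.015,"rx":0,"ry":0,"rz":0,"claw":1},{"dx":0,"dy":0,"dz":0,"rx":0,"ry":0,"rz":0,"claw":1}])

```text
t: 3.08
eef_pos: [610.0, -54.3, 173.0]
tcp_rot: [3.132, 0.001, 1.531]
ft_force: [0.8, 0.3, -0.6]
opening: 0.004
```

```bash
cat >> h.py <<'E'
def look(tag):
    from scipy.optimize import least_squares
    p,d=env.read_camera('side'); a=p[120:240,220:360]
    cv2.imwrite(f'pics/side{tag}.png',cv2.resize(a[:,:,::-1],None,fx=5,fy=5,interpolation=2))
    v,u=np.mgrid[:400,:640]; P=world('side',u,v,d); p=p.astype(int)
    red=(p[...,0]>110)&(p[...,1]<60)&(p[...,2]<60)&(abs(P[...,0]-545)<90)&(abs(P[...,1]+80)<80)&(P[...,2]>120)
    K=P[red]; s=least_squares(lambda c:np.linalg.norm(K-c,axis=1)-16,K.mean(0)-[0,8,8],loss='soft_l1')
    q=s.x[:2]-O; print('knob n',len(K),'f,l,z',(q@F).round(1),(q@L).round(1),s.x[2].round(1),'px',u[red].mean().round(),v[red].mean().round())
E
python3 -c "
from h import *
look('2');plan(40,33,164)"
```

```text
knob n 85 f,l,z 19.3 32.7 182.1 px 297.0 171.0
t 3.12 lathe f,l,z 66.4 30.1 173.6 rot [3.131e+00 1.000e-03 1.531e+00] F [-0.2  0.3 -0.2] op 0.01
delta frac tool [ 0.0037 -0.0331  0.0117]
rot frac [ 0.0064  0.0006 -0.0007] joints [-0.2   0.51  1.64  0.    0.98 -0.16]
```

View pics/side2.png

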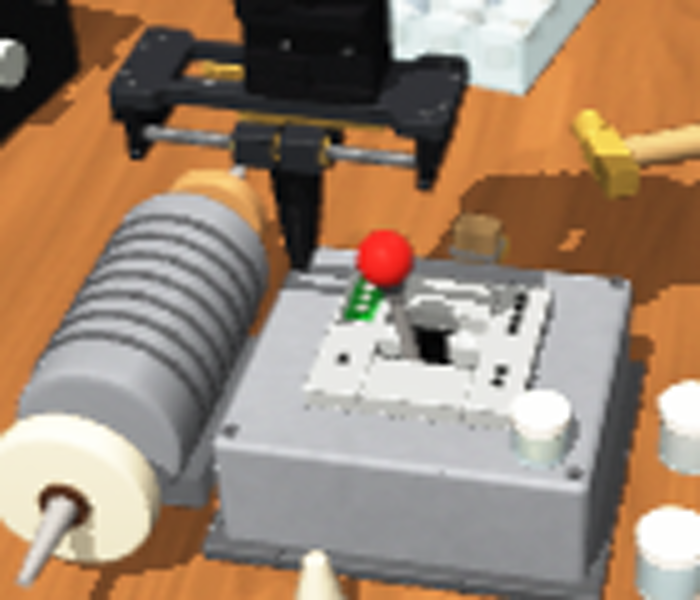

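The knob at (385,258 in the crop) has not moved, and the finger is just in front of it at (305,260). I'll go 8 mm lower and push back in small steps.

Emit:
arm_command(steps=[{"dx":0.003,"dy":-0.01,"dz":0.012,"rx":0.006,"ry":0,"rz":0,"claw":1},{"dx":0,"dy":-0.01,"dz":0,"rx":0,"ry":0,"rz":0,"claw":1},{"dx":0,"dy":-0.01,"dz":0,"rx":0,"ry":0,"rz":0,"claw":1},{"dx":0,"dy":-0.008,"dz":0,"rx":0,"ry":0,"rz":0,"claw":1},{"dx":0,"dy":0,"dz":0,"rx":0,"ry":0,"rz":0,"claw":1}])

```text
t: 3.75
eef_pos: [579.1, -50.7, 166.5]
tcp_rot: [3.136, 0.002, 1.531]
ft_force: [0.6, -0.1, -0.9]
opening: 0.006
```

```bash
python3 -c "
from h import *
look('3');plan(25,33,164)"
```

```text
knob n 96 f,l,z 12.8 32.8 182.0 px 299.0 171.0
t 3.8 lathe f,l,z 35.4 32.6 166.5 rot [3.136e+00 2.000e-03 1.531e+00] F [0.8 0.1 0.5] op 0.0
delta frac tool [ 0.0005 -0.013   0.003 ]
rot frac [ 0.0036  0.001  -0.0007] joints [-0.2   0.48  1.73 -0.    0.93 -0.16]
```

Emit:
arm_command(steps=[{"dx":0,"dy":-0.007,"dz":0,"rx":0.003,"ry":0,"rz":0,"claw":1},{"dx":0,"dy":-0.007,"dz":0,"rx":0,"ry":0,"rz":0,"claw":1},{"dx":0,"dy":0,"dz":0,"rx":0,"ry":0,"rz":0,"claw":1}])

```text
t: 4.18
eef_pos: [568.0, -50.3, 166.7]
tcp_rot: [3.14, 0.002, 1.531]
ft_force: [0.5, -0.0, 0.5]
opening: 0.006
```

```bash
python3 -c "
from h import *
look('4');plan(23,33,164)"
```

```text
knob n 92 f,l,z 2.2 32.8 182.4 px 302.0 172.0
t 4.22 lathe f,l,z 24.2 32.5 166.7 rot [3.140e+00 2.000e-03 1.531e+00] F [0.9 0.1 0.5] op 0.0
delta frac tool [ 0.0006 -0.0015  0.0033]
rot frac [ 0.0012  0.0011 -0.0007] joints [-0.2   0.47  1.75 -0.    0.92 -0.16]
```

View pics/side4.png

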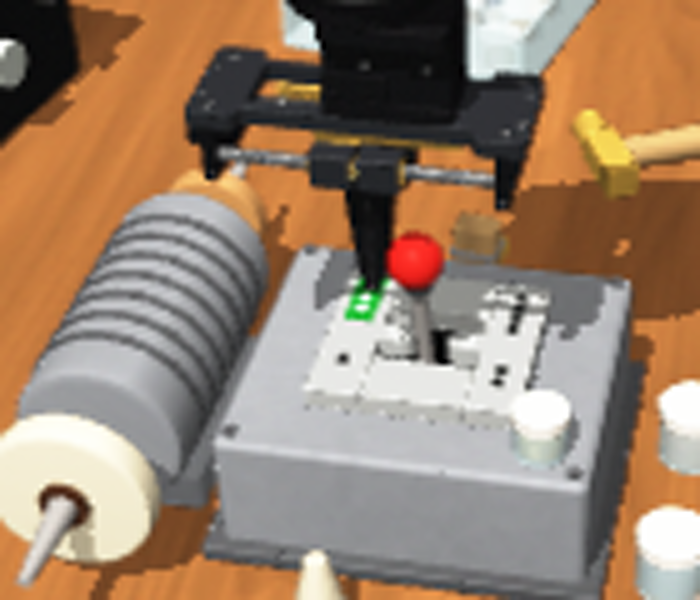

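The knob now stands near neutral at (415,262), about +2 mm forward. I'll take the finger round in front of it to its left side, at the same height.

Emit:
arm_command(steps=[{"dx":0,"dy":0.022,"dz":0,"rx":0,"ry":0,"rz":0,"claw":1},{"dx":0.025,"dy":0.01,"dz":0,"rx":0,"ry":0,"rz":0,"claw":1},{"dx":0.03,"dy":0,"dz":0,"rx":0,"ry":0,"rz":0,"claw":1},{"dx":0,"dy":0,"dz":0,"rx":0,"ry":0,"rz":0,"claw":1}])

```text
t: 4.72
eef_pos: [594.7, -4.5, 165.3]
tcp_rot: [-3.139, 0.001, 1.53]
ft_force: [0.2, -0.0, 0.8]
opening: 0.006
```

```bash
python3 -c "
from h import *
plan(3,75,165)"
```

```text
t 4.72 lathe f,l,z 48.9 79.3 165.3 rot [-3.139e+00  1.000e-03  1.530e+00] F [ 0.2 -0.   0.8] op 0.01
delta frac tool [-0.0054 -0.0574  0.0006]
rot frac [-0.0019  0.0008 -0.001 ] joints [-0.12  0.5   1.69 -0.    0.95 -0.08]
```

Emit:
arm_command(steps=[{"dx":0,"dy":-0.03,"dz":0,"rx":0,"ry":0,"rz":0,"claw":1},{"dx":0,"dy":-0.027,"dz":0,"rx":0,"ry":0,"rz":0,"claw":1},{"dx":-0.005,"dy":0,"dz":0,"rx":0,"ry":0,"rz":0,"claw":1},{"dx":0,"dy":0,"dz":0,"rx":0,"ry":0,"rz":0,"claw":1}])

```text
t: 5.22
eef_pos: [547.7, -6.4, 164.9]
tcp_rot: [-3.137, 0.001, 1.532]
ft_force: [0.5, -0.1, 0.3]
opening: 0.004
```

```bash
python3 -c "
from h import *
look('5');plan(2,60,165)"
```

```text
knob n 33 f,l,z 3.4 34.5 184.0 px 305.0 172.0
t 5.28 lathe f,l,z 2.0 75.7 164.9 rot [-3.137e+00  1.000e-03  1.532e+00] F [-0.  -0.5 -0.7] op 0.0
delta frac tool [-0.0196 -0.     -0.0001]
rot frac [-0.003   0.0009  0.    ] joints [-0.13  0.44  1.8  -0.    0.9  -0.09]
```

View pics/side5.png

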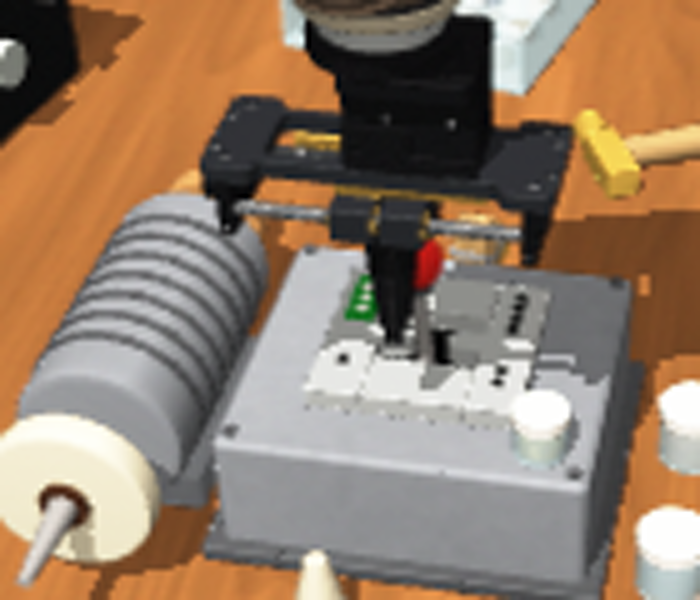

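The finger stands to the left of the knob, which shows behind it at (430,262), and both are at f ≈ 2. Pushing right in small steps.

Emit:
arm_command(steps=[{"dx":-0.02,"dy":0,"dz":0,"rx":0,"ry":0,"rz":0,"claw":1},{"dx":-0.012,"dy":0,"dz":0,"rx":0,"ry":0,"rz":0,"claw":1},{"dx":-0.012,"dy":0,"dz":0,"rx":0,"ry":0,"rz":0,"claw":1},{"dx":-0.012,"dy":0,"dz":0,"rx":0,"ry":0,"rz":0,"claw":1},{"dx":0,"dy":0,"dz":0,"rx":0,"ry":0,"rz":0,"claw":1}])

```text
t: 5.9
eef_pos: [546.9, -54.7, 164.9]
tcp_rot: [-3.137, 0.001, 1.531]
ft_force: [-0.2, 1.7, 1.6]
opening: 0.005
```

```bash
python3 -c "
from h import *
look('6');plan(2,-7,165)"
```

```text
knob n 28 f,l,z 3.0 2.7 187.1 px 308.0 164.0
t 5.95 lathe f,l,z 3.1 27.6 164.9 rot [-3.137e+00  1.000e-03  1.531e+00] F [-0.9  0.2  0.3] op 0.01
delta frac tool [-0.0432 -0.0013 -0.0001]
rot frac [-0.0028  0.0005 -0.0004] joints [-0.22  0.44  1.8  -0.    0.9  -0.18]
```

View pics/side6.png

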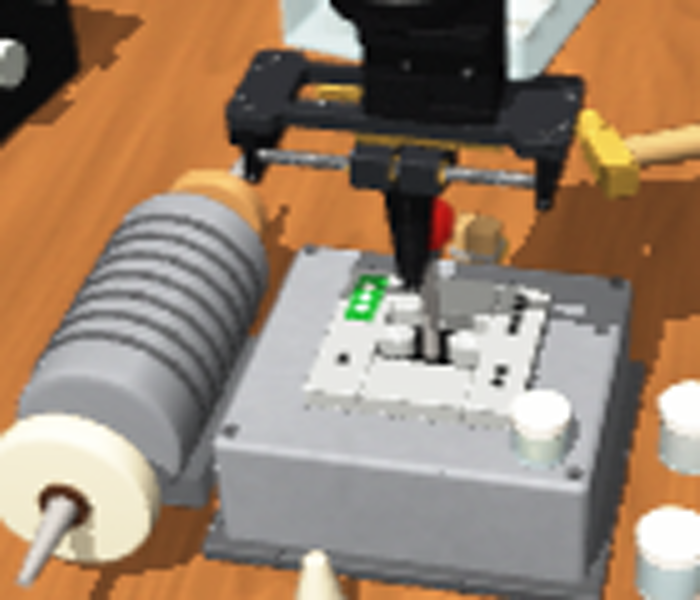

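The lever is upright and in the crossbar. The shaft is at (430,320) and the finger is still square behind the ball. I'll continue to the right.

Emit:
arm_command(steps=[{"dx":-0.012,"dy":-0.002,"dz":0,"rx":0,"ry":0,"rz":0,"claw":1},{"dx":-0.012,"dy":0,"dz":0,"rx":0,"ry":0,"rz":0,"claw":1},{"dx":-0.012,"dy":0,"dz":0,"rx":0,"ry":0,"rz":0,"claw":1},{"dx":-0.007,"dy":0,"dz":0,"rx":0,"ry":0,"rz":0,"claw":1},{"dx":0,"dy":0,"dz":0,"rx":0,"ry":0,"rz":0,"claw":1}])

```text
t: 6.58
eef_pos: [543.6, -90.9, 164.5]
tcp_rot: [-3.137, 0.001, 1.531]
ft_force: [0.2, 0.6, -0.0]
opening: 0.008
```

```bash
python3 -c "
from h import *
look('7');plan(2,-9,165)"
```

```text
knob n 24 f,l,z 2.7 -34.3 182.0 px 311.0 158.0
t 6.62 lathe f,l,z 1.2 -8.8 164.5 rot [-3.137e+00  1.000e-03  1.532e+00] F [ 0.2  0.8 -0.3] op 0.0
delta frac tool [-0.0002  0.001  -0.0006]
rot frac [-0.0031  0.0004 -0.0001] joints [-0.28  0.45  1.8  -0.    0.9  -0.24]
```

View pics/side7.png

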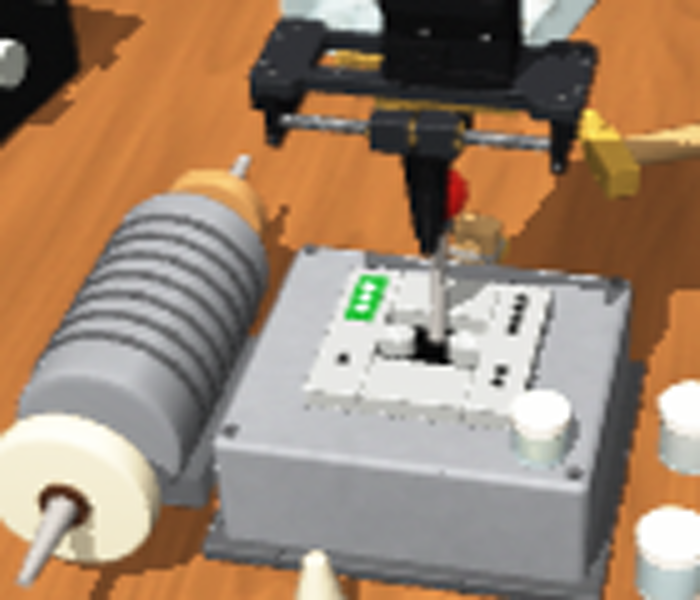

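The knob is at the right, l ≈ -34 (lever_side ≈ +0.21), and f is still about +3. Now round to the left and then behind it.

Emit:
arm_command(steps=[{"dx":0.022,"dy":0,"dz":0,"rx":0,"ry":0,"rz":0,"claw":1},{"dx":0,"dy":-0.025,"dz":0,"rx":0,"ry":0,"rz":0,"claw":1},{"dx":0,"dy":-0.03,"dz":0,"rx":0,"ry":0,"rz":0,"claw":1},{"dx":0,"dy":0,"dz":0,"rx":0,"ry":0,"rz":0,"claw":1}])

```text
t: 7.12
eef_pos: [499.5, -67.5, 164.8]
tcp_rot: [-3.137, 0.001, 1.533]
ft_force: [0.4, 0.9, 0.0]
opening: 0.005
```

```bash
python3 -c "
from h import *
look('8');plan(-40,-35,163)"
```

```text
knob n 81 f,l,z 1.4 -36.1 181.8 px 307.0 158.0
t 7.17 lathe f,l,z -42.8 12.4 164.9 rot [-3.138e+00  1.000e-03  1.533e+00] F [ 0.  -0.7 -1. ] op 0.01
delta frac tool [-0.0593  0.0034  0.0024]
rot frac [-0.0024  0.0008  0.0009] joints [-0.26  0.39  1.9  -0.    0.85 -0.22]
```

Emit:
arm_command(steps=[{"dx":-0.03,"dy":0,"dz":0,"rx":0,"ry":0,"rz":0,"claw":1},{"dx":-0.028,"dy":0,"dz":0.002,"rx":0,"ry":0,"rz":0,"claw":1},{"dx":0,"dy":0,"dz":0,"rx":0,"ry":0,"rz":0,"claw":1}])

```text
t: 7.55
eef_pos: [501.9, -114.1, 163.7]
tcp_rot: [-3.14, 0.002, 1.535]
ft_force: [-0.7, -0.2, 0.4]
opening: 0.004
```

```bash
python3 -c "
from h import *
look('9');plan(27,-35,161)"
```

```text
knob n 84 f,l,z 2.0 -35.7 181.7 px 308.0 158.0
t 7.6 lathe f,l,z -39.7 -33.3 163.8 rot [-3.140e+00  2.000e-03  1.535e+00] F [-0.4 -0.4  1.2] op 0.0
delta frac tool [-0.0025  0.0833  0.0034]
rot frac [-0.0009  0.0012  0.0024] joints [-0.35  0.4   1.89 -0.    0.86 -0.31]
```

View pics/side9.png

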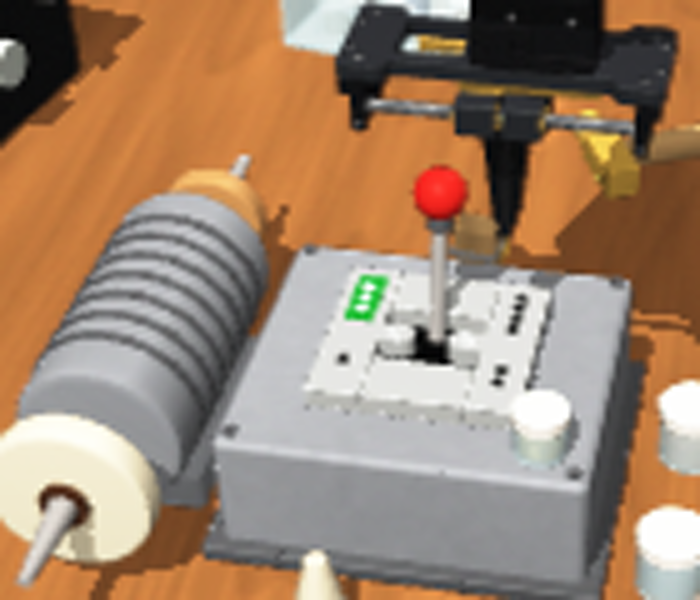

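The picture shows the knob at (440,192) still in neutral on the right, and the finger behind it at (505,200). Pushing forward.

Emit:
arm_command(steps=[{"dx":-0.002,"dy":0.015,"dz":0.003,"rx":0,"ry":0,"rz":0,"claw":1},{"dx":0,"dy":0.012,"dz":0,"rx":0,"ry":0,"rz":0,"claw":1},{"dx":0,"dy":0.012,"dz":0,"rx":0,"ry":0,"rz":0,"claw":1},{"dx":0,"dy":0.012,"dz":0,"rx":0,"ry":0,"rz":0,"claw":1},{"dx":0,"dy":0.012,"dz":0,"rx":0,"ry":0,"rz":0,"claw":1},{"dx":0,"dy":0,"dz":0,"rx":0,"ry":0,"rz":0,"claw":1}])

```text
t: 8.35
eef_pos: [556.3, -115.0, 160.7]
tcp_rot: [-3.139, 0.002, 1.538]
ft_force: [-1.7, -0.1, -0.2]
opening: 0.002
```

```bash
python3 -c "
from h import *
look('10');plan(27,-35,161)"
```

```text
knob n 75 f,l,z 38.9 -34.8 177.7 px 295.0 158.0
t 8.4 lathe f,l,z 14.6 -32.7 160.8 rot [-3.139e+00  2.000e-03  1.537e+00] F [ 0.2  0.  -0.3] op 0.0
delta frac tool [-0.003   0.0155 -0.0003]
rot frac [-0.0018  0.001   0.0036] joints [-0.32  0.47  1.76 -0.    0.91 -0.28]
```

View pics/side10.png

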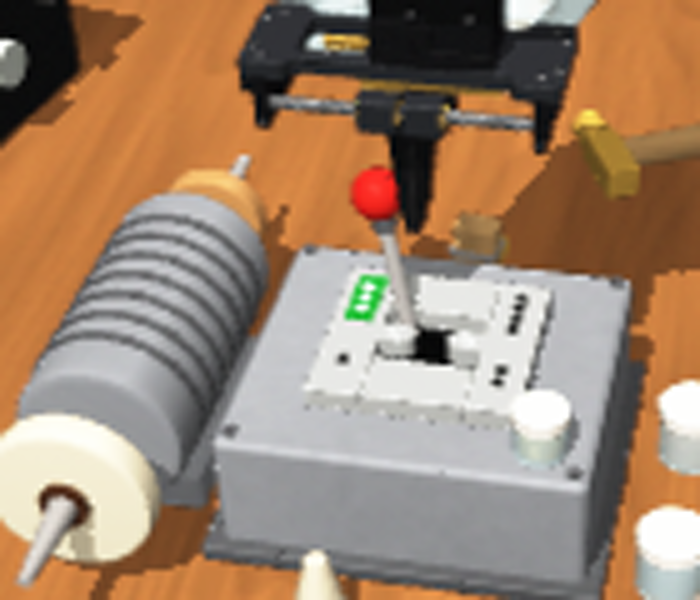

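The lever is well into third, with the knob at (375,193). I'll push on in small steps until the force shows the stop.

Emit:
arm_command(steps=[{"dx":-0.002,"dy":0.008,"dz":0,"rx":0,"ry":0,"rz":0,"claw":1},{"dx":0,"dy":0.004,"dz":0,"rx":0,"ry":0,"rz":0,"claw":1}])

```text
t: 8.65
eef_pos: [565.4, -116.8, 160.7]
tcp_rot: [-3.138, 0.001, 1.537]
ft_force: [-1.3, 0.7, -1.4]
opening: 0.004
```

Emit:
arm_command(steps=[{"dx":0,"dy":0.003,"dz":0,"rx":0,"ry":0,"rz":0,"claw":1}])

```text
t: 8.78
eef_pos: [567.9, -116.9, 160.6]
tcp_rot: [-3.138, 0.001, 1.537]
ft_force: [-2.7, 0.5, -1.6]
opening: 0.002
```

```bash
python3 -c "
from h import *
plan(27,-35,161);look('11')"
```

```text
t 8.78 lathe f,l,z 26.5 -34.1 160.6 rot [-3.138e+00  1.000e-03  1.537e+00] F [-2.7  0.5 -1.6] op 0.0
delta frac tool [-0.0011  0.0006 -0.0005]
rot frac [-0.0026  0.0006  0.0034] joints [-0.32  0.49  1.73 -0.    0.93 -0.28]
knob n 76 f,l,z 49.3 -33.9 175.3 px 291.0 159.0
```

Two more small steps, to feel the stop.

Emit:
arm_command(steps=[{"dx":0,"dy":0.003,"dz":0,"rx":0,"ry":0,"rz":0,"claw":1}])

```text
t: 8.95
eef_pos: [569.4, -116.9, 160.3]
tcp_rot: [-3.135, 0.001, 1.537]
ft_force: [-10.8, -0.1, 1.3]
opening: 0.008
```

Emit:
arm_command(steps=[{"dx":0,"dy":0.002,"dz":0,"rx":0,"ry":0,"rz":0,"claw":1}])

```text
t: 9.07
eef_pos: [569.6, -116.9, 160.1]
tcp_rot: [-3.131, 0.0, 1.538]
ft_force: [-11.7, -1.3, 4.9]
opening: 0.003
```

```bash
python3 -c "
from h import *
plan(27,-35,161);look('12')"
```

```text
t 9.07 lathe f,l,z 28.3 -34.0 160.1 rot [-3.131  0.     1.538] F [-11.7  -1.3   4.9] op 0.0
delta frac tool [-0.0013 -0.0016 -0.0011]
rot frac [-0.0066  0.0002  0.0036] joints [-0.31  0.49  1.72 -0.    0.94 -0.28]
knob n 72 f,l,z 51.1 -33.8 174.8 px 291.0 159.0
```

The stop is reached: about 11 N with no further travel. I'll back straight off, rise, and move clear.

Emit:
arm_command(steps=[{"dx":0,"dy":-0.02,"dz":0,"rx":0,"ry":0,"rz":0,"claw":1},{"dx":0,"dy":-0.04,"dz":0,"rx":0,"ry":0,"rz":0,"claw":1},{"dx":0,"dy":-0.02,"dz":-0.05,"rx":0,"ry":0,"rz":0,"claw":1},{"dx":0,"dy":0,"dz":-0.07,"rx":0,"ry":0,"rz":0,"claw":1},{"dx":-0.05,"dy":0,"dz":-0.02,"rx":0,"ry":0,"rz":0,"claw":1},{"dx":-0.07,"dy":0,"dz":0,"rx":0,"ry":0,"rz":0,"claw":1},{"dx":-0.07,"dy":0,"dz":0,"rx":0,"ry":0,"rz":0,"claw":1},{"dx":-0.07,"dy":0,"dz":0,"rx":0,"ry":0,"rz":0,"claw":1},{"dx":0,"dy":0,"dz":0,"rx":0,"ry":0,"rz":0,"claw":1},{"dx":0,"dy":0,"dz":0,"rx":0,"ry":0,"rz":0,"claw":1}])

```text
t: 10.38
eef_pos: [501.0, -329.9, 280.7]
tcp_rot: [3.139, 0.007, 1.539]
ft_force: [0.3, 0.9, -0.7]
opening: 0.008
```

```bash
python3 -c "
from h import *
plan(0,0,300);look('13')
p,d=env.read_camera('top'); cv2.imwrite('pics/top13.png',cv2.resize(p[120:260,250:430][:,:,::-1],None,fx=4,fy=4,interpolation=2))
print(env.state()['qvel'].round(3))"
```

```text
t 10.38 lathe f,l,z -32.0 -249.6 280.7 rot [3.139 0.007 1.539] F [ 0.3  0.9 -0.7] op 0.01
delta frac tool [ 0.3115  0.0422 -0.0262]
rot frac [0.0018 0.0044 0.0044] joints [-0.69  0.39  1.54 -0.    1.2  -0.66]
knob n 83 f,l,z 51.0 -34.1 174.7 px 291.0 159.0
[ 0.01  -0.005  0.006  0.001  0.001 -0.001]
```

View pics/side13.png

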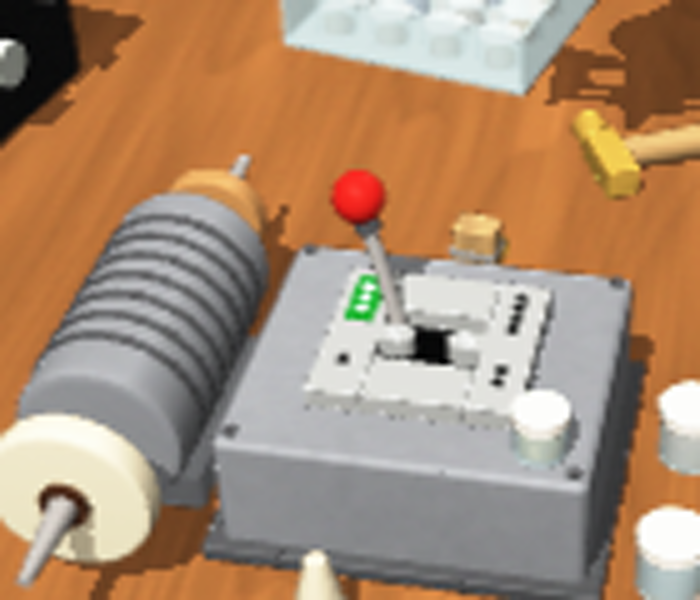

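View pics/top13.png

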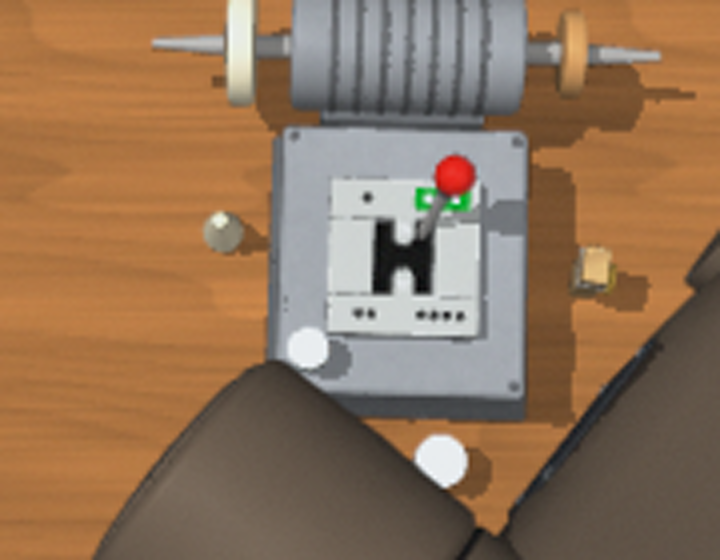

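Both pictures show the lever at the forward end of third, with the knob over the green plate (side 358,195; top 455,175). The jars, cone and clamp are where they were, and the arm is clear. Handing in.

```bash
python3 -c "
from cell import env
env.job_done()"
```

```text
the job is handed in; nothing more can be done
```

The lever is fully home in third, and the job was handed in at about 10.4 s. Using only the shut fingertips, I pushed it back from first into neutral, across to the right, and forward until it met the stop. I then backed the finger off and moved the arm clear.

- **Home in third:** the push stalled at about 11 N with no further travel. After release the knob stayed about 51 mm forward and 34 mm right of the gate centre, at z 175. The stop should be at 48.8 mm forward, so that is about 2 mm over, within the calibration error.
- **Fourth:** wherever I measured the lever on the right-hand side, it was never behind neutral; the lowest reading was about +1.4 mm forward.
- **Surroundings:** the last pictures show the case jar, felt cone, ring clamp and hammer where they started. Each table jar shows in place in one view or the other, partly cut off by the picture edge or the arm. The oil bottle was outside these crops, and the arm never went near it.

No check failed. The top camera was blocked by the arm during the pushes, so I tracked those with the side camera alone.

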